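# Bed a steel test coupon level under the lip of its holding bed

### The job

Put the loose flat steel test coupon into the blue holding bed: hook one end under the red lip with the plate tilted, then press the other end down on the stiff brass support until the coupon lies level and fully seated between the lip and the end block. Work gently: do not drop or hammer the coupon into the bed or press hard once it is home, and leave the spanner, the tape measure and the magnet square where they are.

Things in the scene. Friction and masses are not known exactly. Their poses are not given: they have to be found in the camera images.
- coupon: Loose flat rusty steel plate, 60 x 130 x 8 mm, about 0.5 kg, lying flat on the worktop. Origin at the centre of its underside; its own y runs along its 130 mm length, x across its 60 mm width, z up out of the plate. Both ends are alike. Grip it across its width.
- coupon_bed: Fixed holding bed: blue base 172 x 112 x 25 mm, origin under it on the worktop; x runs along the coupon's place from the red lip (-x, towards the robot) to the end block (+x). Two steel side rails 8 mm high, 66 mm apart inside, run from x = -58 to -12 mm. The coupon's place is 134 mm long, so it does not go in flat: its lip end goes in first, tilted.
- seat (a point): Point on the blue top (25 mm above the worktop), axes as the bed; the seated coupon's origin lies here, its length along x. From here the steel stop under the lip has its face at x = -66.5 mm; the steel end block, 8 mm high, has its face at x = +67.5 mm.
- lip (a point): Middle of the lower free edge of the red lip, at x = -57 mm of the bed, 13 mm above the blue top; the lip is 6 mm thick, 88 mm wide, reaches back to the stop and is closed at both sides (66 mm inside).
- press_point (a point): Point over the middle of the brass support bar (16 x 44 mm, at x = +45 mm of the bed), 8 mm above the blue top: where the seated coupon's upper face will be. The bar starts 9 to 14 mm proud of the blue top, slides straight down against a drag of about 12 N, stays where it is left and bottoms level with the blue top.
- spanner: Bystander: open-ended steel spanner lying flat, 37 x 212 x 10 mm; origin under its middle, y along its length.
- tape_measure: Bystander: yellow tape measure standing up, 32 x 76 x 67 mm; origin under its middle.
- magnet_square: Bystander: red-speckled grey triangular welding magnet lying flat, 104 x 104 x 16 mm; origin under its middle.
- end_a (a point): Middle of the coupon's end face at +y: 65 mm from its origin along the plate and 4 mm above its underside.
- end_b (a point): Middle of the coupon's end face at -y: 65 mm from its origin along the plate and 4 mm above its underside.
Things that resemble listed ones, but are neither listed nor needed, are in the scene too. Several things have the shape of the coupon; the one meant has the colours described above.

How it is judged:
By the outcome, as a careful person would: the job done as asked, in the order asked, and still so for the second after the job is handed in, with the robot touching nothing.
It also fails if it takes over 67 s, if anything falls off the work surface, if the arm or the gripper's body presses on something with over 40 N, if the wrist force passes 120 N, or if a joint passes its speed limit or range.

### The arm

A 6-joint arm with a two-finger parallel gripper is mounted at the origin on the work surface; the furniture and walls round the work are solid. World frame = base frame: x ahead of the robot, y to its left, z up, the work surface at z = 0. Lengths are in mm, angles in rad, forces in N, time in s.
With the tool pointing down it reaches from about 275 to 1000 mm from the base axis. Payload 8.4 kg.
Tool frame: the origin (TCP) lies between the finger pads; the fingertips stand 25 mm ahead of it and the grasp point (between the pads) lies 6 mm ahead of it; z points along the fingers, y is the line along which they close (so a half turn about z gives the same grasp; the last joint's range is limited). The gripper opens to 85 mm and grips with 20 to 120 N. Pads are 22 mm wide; open, the fingers measure 114 mm over their backs; the gripper's body (76 mm by 85 mm) begins 54 mm behind the grasp point. The pads swing forward as they close: fully open they stand 13 mm farther back than shut.
Start: joints at [-1.217, 0.353, 1.633, -0, 1.155, -0.002], TCP at [217.711, -585.858, 256.281] pointing down, gripper open.
Joint ranges: [-2.63, 2.63], [-0.92, 2.1], [0.06, 2.66], [-1.3, 4.44], [0, 2.69], [-3.02, 3.02]. Speed limits (rad/s): [2.22, 2.22, 2.79, 3.14, 3.14, 3.14].

### API

Orientations are given as [roll, pitch, yaw] about the fixed x, y, z axes, in that order (R = Rz(yaw) Ry(pitch) Rx(roll)).
In Python, from rig import r, eyes, workorder gives the robot as it stands. The module is installed in compiled form; this text tells all that it offers.
- The arm moves only by the tool step_arm, never from a script. Its argument "moves" is a list of rows, each an object of numbers: "tx", "ty", "tz": the shift along the tool's x, y, z scaled (see below); "ax", "ay", "az": the turn, a rotation vector about the tool's x, y, z scaled (see below). In form: [{"tx": .., "ty": .., "tz": .., "ax": .., "ay": .., "az": ..}, ...]. A call has 1 to 5 rows; each row shifts and turns the commanded pose from where the row before left it, along the tool's axes as they then stand; what a row does not reach is not made up. The controller multiplies each number of a shift by 25 mm and each number of a turn by 90 degrees. A row lasts 1/8 s, in which the tool goes at most 62.5 mm and 10.7 degrees, less where a joint would pass 70% of its speed; a pose out of reach is approached as far as the arm can. A call with a number of a shift or a turn outside -1 to 1 is refused whole. A call with a gripper value outside its range is refused whole. "gripper" is the opening, from 0 (shut) to 1 (fully open), set as the call begins (left out, the last holds). The fingers move at their own pace and stop on an object; "newtons" is the grip in N (left out, the last holds). Time passes only in rows, so rows that do not move let the fingers close. It gives the time, the measured TCP pose, the force, the opening and the grip force at its end, in the units of the state.
- r.sense(): the state, without advancing time (a new reading comes with each control period).
- eyes.grab_frame(name): name is "side" or "top" or "wrist"; returns (picture, depth): 420x560x3 uint8, red, green, blue; 420x560 float32, mm along the optical axis (not along the pixel's ray), 0 where there is no reading.
- eyes.camera_info(name): a dict with "intrinsics" (3x3 intrinsics, pixels), "k1" (the pictures are not rectified: a ray, as slopes to the right and down, at radius r is drawn at 1 + k1 r^2 times it, then the intrinsics apply), "cam_to_world" (4x4, takes a point from camera to world coordinates). Camera axes: x right, y up, looking along -z (the intrinsics and any distortion apply to the point x, -y, -z); pixel columns grow to the right and rows downward; lengths in mm; the calibration is good to about 2 mm. A picture is of the moment at which its call begins: read the wrist's pose just before it. camera_info takes no time and is no camera call; for the wrist camera it gives the pose at the moment of the call.
- workorder.sign_off(): hands the job in; it is judged then, once.
The state is a dict: "clock": time; "qpos": joint angles; "qvel": joint speeds; "joint_efforts": joint torques, N m; "eef_pos": TCP position; "tcp_rot": TCP orientation; "contact_force": force on the tool from outside, world axes, zero at the start; "wrist_torque": the same for the moment, N m; "opening": opening from 0.0 (shut) to 1.0 (fully open); "grasp_force": force on a finger pad.
Only numpy, scipy, OpenCV 4.12 (cv2) and the standard library are available. Lean on these libraries where they do the work, as an engineer would, in place of code of your own. Each camera call takes 0.05 s, during which the arm holds its last target. There are 200 camera calls.

## Working session

There is one attempt and no reset: what is moved stays moved. The work goes in short steps, Python scripts to look and compute and a tool call to move; the robot and the scene stay as the last step left them, time stands still between calls to the robot, and variables do not carry over. Pictures are saved under pics/ and viewed, at most 10 in all, crops included, and the job is handed in when it is done.

Besides the shell and the picture viewer there is one more tool, called after "Request:" as a command line: name --argument value ..., lists and objects as JSON in quotes. step_arm: Moves the arm, as the interface text tells. Its arguments: {"type":"object","properties":{"moves":{"type":"array","items":{"type":"object","properties":{"tx":{"type":"number"},"ty":{"type":"number"},"tz":{"type":"number"},"ax":{"type":"number"},"ay":{"type":"number"},"az":{"type":"number"}}}},"gripper":{"type":"number"},"newtons":{"type":"number"}},"required":["moves"]}

```bash
mkdir -p pics; cat > h.py <<'E'
import numpy as np, cv2
from rig import r, eyes, workorder
from scipy.spatial.transform import Rotation as R
def pts(name,uv,info=None):
    i=info or eyes.camera_info(name);K=np.array(i["intrinsics"]);T=np.array(i["cam_to_world"])
    uv=np.asarray(uv,float).reshape(-1,2)
    d=(uv-[K[0,2],K[1,2]])/[K[0,0],K[1,1]]
    s=d.copy()
    for _ in range(20): s=d/(1+i["k1"]*(s**2).sum(1,keepdims=True))
    ray=np.c_[s[:,0],-s[:,1],-np.ones(len(s))]
    return ray@T[:3,:3].T, T[:3,3], ray, T
def plane(name,uv,z,info=None):
    d,o,_,_=pts(name,uv,info); return o+d*((z-o[2])/d[:,2])[:,None]
def withdepth(name,uv,dep,info=None):
    d,o,_,_=pts(name,uv,info); return o+d*np.asarray(dep).reshape(-1,1)
E
python3 - <<'E'
from h import *
for n in ("top","side"):
    im,d=eyes.grab_frame(n); cv2.imwrite(f"pics/{n}0.png",im[:,:,::-1]); np.save(n+"0.npy",d)
    i=eyes.camera_info(n); print(n,i["k1"],np.round(i["cam_to_world"],2).tolist(),i["intrinsics"])
print(r.sense())
E
```

```text
top 0.03789968516789997 [[0.0, 0.99, -0.11, 272.92], [-1.0, 0.0, 0.01, 100.35], [0.01, 0.11, 0.99, 1361.83], [0.0, 0.0, 0.0, 1.0]] [[447.02112374   0.         277.62432051]
 [  0.         447.02112374 213.07848353]
 [  0.           0.           1.        ]]
side -0.05119086512474573 [[1.0, 0.02, -0.0, 423.6], [-0.02, 0.63, -0.77, -1066.39], [-0.02, 0.77, 0.63, 1005.83], [0.0, 0.0, 0.0, 1.0]] [[415.51540773   0.         278.14246675]
 [  0.         415.51540773 208.06617174]
 [  0.           0.           1.        ]]
{'clock': 0.1, 'qpos': array([-1.21739861e+00,  3.53540870e-01,  1.63408507e+00, -2.10326732e-05,
        1.15518866e+00, -2.39854979e-03]), 'qvel': array([ 1.02634894e-03, -1.31513708e-03, -2.33983722e-03, -9.80016819e-05,
       -5.61997834e-04,  1.01144713e-03]), 'joint_efforts': array([-5.66693434e-04, -6.06360841e+01, -3.42822504e+01, -1.39583885e-04,
        3.98001837e-03, -1.56808608e-05]), 'eef_pos': array([ 217.56525241, -585.47706306,  255.64965045]), 'tcp_rot': array([-3.14037066e+00,  1.63008417e-05,  3.55804776e-01]), 'contact_force': array([-0.80310284,  0.3059983 ,  0.45130704]), 'wrist_torque': array([0.07079747, 0.02496904, 0.02443394]), 'grasp_force': 0.0, 'opening': 1.0022953436123971}
```

View pics/top0.png

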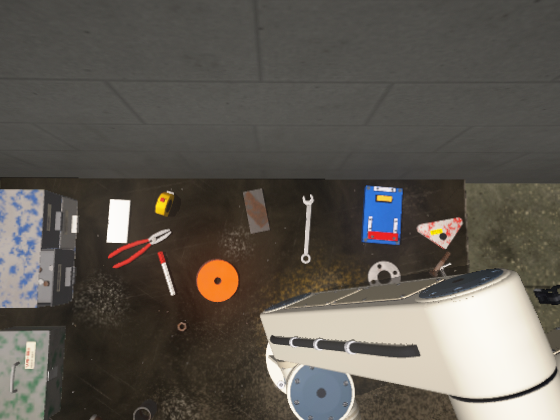

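View pics/side0.png

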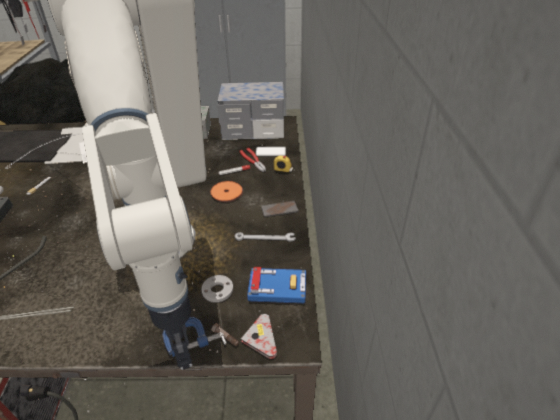

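The top view shows a rusty plate at (256,211), a white plate at (118,220), the bed at (383,215) with its red lip at (383,237), the spanner at (307,228), the magnet square at (440,232) and the tape measure at (164,203). In the side view, the plate is at (280,208) and the bed at (277,286). Coupon candidates are the white plate at (118,220) and the rusty plate at (256,211). The rusty one fits the description, so I'll confirm it in a crop and measure it.

```bash
python3 - <<'E'
from h import *
im=cv2.imread("pics/top0.png"); d=np.load("top0.npy")
c=im[170:290,225:475]; cv2.imwrite("pics/crop0.png",cv2.resize(c,None,fx=3.2,fy=3.2,interpolation=cv2.INTER_CUBIC))
hsv=cv2.cvtColor(im,cv2.COLOR_BGR2HSV)
# depth points world
vv,uu=np.mgrid[0:420,0:560]; P=withdepth("top",np.c_[uu.ravel(),vv.ravel()],d.ravel()).reshape(420,560,3)
print("table z",np.median(P[250:300,60:120,2]),"coupon z",np.median(P[205:217,252:261,2]))
# coupon mask via colour diff
sub=im[180:245,235:280].astype(int); m=np.zeros(im.shape[:2],np.uint8)
lab=cv2.cvtColor(im,cv2.COLOR_BGR2LAB).astype(int)
mm=(im.max(2)>62)
m[180:245,235:280]=mm[180:245,235:280]*255
m=cv2.morphologyEx(m,cv2.MORPH_CLOSE,np.ones((5,5),np.uint8)); m=cv2.morphologyEx(m,cv2.MORPH_OPEN,np.ones((5,5),np.uint8))
def rect(m,z,lbl):
    cs,_=cv2.findContours(m,cv2.RETR_EXTERNAL,cv2.CHAIN_APPROX_NONE); k=max(cs,key=cv2.contourArea)
    w=plane("top",k.reshape(-1,2),z)[:,:2]; print(lbl,cv2.minAreaRect(w.astype(np.float32)),cv2.boundingRect(k))
rect(m,8,"coupon")
H=hsv
blue=((H[...,0]>100)&(H[...,0]<125)&(H[...,1]>150)&(H[...,2]>80)).astype(np.uint8)*255
b=np.zeros_like(blue); b[175:255,350:415]=blue[175:255,350:415]; b=cv2.morphologyEx(b,cv2.MORPH_CLOSE,np.ones((9,9),np.uint8)); rect(b,25,"bed")
red=(((H[...,0]<8)|(H[...,0]>172))&(H[...,1]>150)).astype(np.uint8)*255
b=np.zeros_like(blue); b[225:255,350:415]=red[225:255,350:415]; rect(b,44,"lip")
br=((H[...,0]>15)&(H[...,0]<35)&(H[...,1]>120)&(H[...,2]>90)).astype(np.uint8)*255
b=np.zeros_like(blue); b[185:215,360:405]=br[185:215,360:405]; rect(b,37,"brass")
print("brass z",P[196:201,380:388,2].mean(), "blue z",np.median(P[205:225,378:388,2]),"lip z",np.median(P[236:239,375:392,2]))
print("wall depth x at z", P[150,383],P[172,383])
E
```

```text
table z 0.9654600237237219 coupon z 7.838147823499412
coupon ((411.2107238769531, 163.2025909423828), (168.2024383544922, 102.99034881591797), 0.15687762200832367) (235, 189, 35, 56)
bed ((416.22369384765625, -227.40740966796875), (115.28667449951172, 172.6498565673828), 85.51480102539062) (361, 185, 42, 60)
lip ((351.41217041015625, -223.6895751953125), (86.45292663574219, 21.129676818847656), 85.45699310302734) (368, 232, 30, 9)
brass ((464.3150634765625, -231.32861328125), (44.82633590698242, 16.88568115234375), 84.4043197631836) (376, 195, 16, 7)
brass z 71.51614838022181 blue z 25.04587957151739 lip z 44.272885930339726
wall depth x at z [ 662.24650672 -282.63064232 -161.48336958] [ 663.74247767 -378.01984715 -549.11076141]
```

View pics/crop0.png

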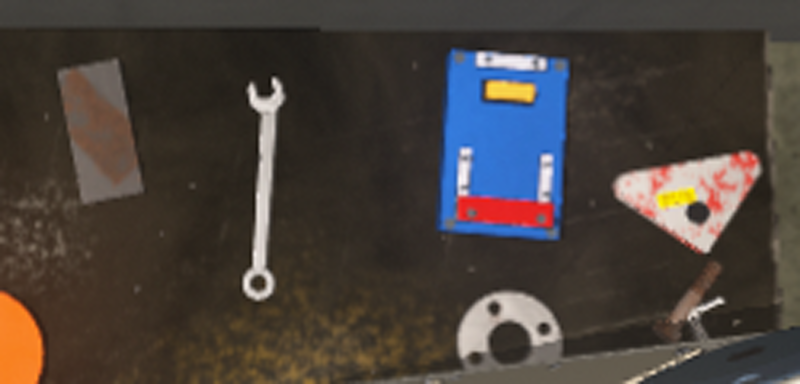

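The crop confirms it: the grey-brown rusted plate at crop (100,130), i.e. top (256,211), is the coupon. I'll get its pose from its corners, then start moving.

```bash
python3 - <<'E'
from h import *
c=np.array([(58,70),(118,58),(143,190),(82,203)])/3.2+[225,170]
w=plane("top",c,8)[:,:2]; print(w.round(1),w.mean(0)); u=(w[0]+w[1]-w[2]-w[3])/2; print(np.linalg.norm(u),np.degrees(np.arctan2(u[1],u[0])))
T=eyes.camera_info("wrist"); s=r.sense(); Rt=R.from_euler("xyz",s["tcp_rot"]).as_matrix(); C=np.array(T["cam_to_world"])
print("cam in tool",Rt.T@(C[:3,3]-s["eef_pos"]),"look",Rt.T@-C[:3,2])
E
```

```text
[[486.2 191.3]
 [498.1 134. ]
 [371.5 109.5]
 [359.  167.2]] [428.73194984 150.49570775]
129.1852554735329 10.834439009372
cam in tool [  80.44795808   -1.21984279 -117.80665145] look [-3.19294886e-01  3.83049276e-04  9.47655332e-01]
```

Request:
step_arm --moves '[{"az":0.113},{"tx":1,"ty":-1},{"tx":1,"ty":-1},{"tx":1,"ty":-1},{"tx":1,"ty":-1}]'

```text
schema error: expected keys tx, ty, tz, ax, ay, az
```

Request:
step_arm --moves '[{"tx":0,"ty":0,"tz":0,"ax":0,"ay":0,"az":0.107},{"tx":0.75,"ty":-1,"tz":0,"ax":0,"ay":0,"az":0},{"tx":0.75,"ty":-1,"tz":0,"ax":0,"ay":0,"az":0},{"tx":0.75,"ty":-1,"tz":0,"ax":0,"ay":0,"az":0},{"tx":0.75,"ty":-1,"tz":0,"ax":0,"ay":0,"az":0}]'

```text
clock: 0.72
eef_pos: [273.0, -472.5, 256.0]
tcp_rot: [-3.141, 0.0, 0.188]
contact_force: [0.8, 0.3, 0.1]
opening: 1.003
grasp_force: 0.0
```

Request:
step_arm --moves '[{"tx":0.75,"ty":-1,"tz":0,"ax":0,"ay":0,"az":0},{"tx":0.75,"ty":-1,"tz":0,"ax":0,"ay":0,"az":0},{"tx":0.75,"ty":-1,"tz":0,"ax":0,"ay":0,"az":0},{"tx":0.75,"ty":-1,"tz":0,"ax":0,"ay":0,"az":0},{"tx":0.75,"ty":-1,"tz":0,"ax":0,"ay":0,"az":0}]'

```text
clock: 1.35
eef_pos: [341.7, -332.2, 256.1]
tcp_rot: [-3.141, 0.0, 0.188]
contact_force: [1.4, 0.8, 0.6]
opening: 0.998
grasp_force: 0.0
```

Request:
step_arm --moves '[{"tx":0.75,"ty":-1,"tz":0,"ax":0,"ay":0,"az":0},{"tx":0.75,"ty":-1,"tz":0,"ax":0,"ay":0,"az":0},{"tx":0.75,"ty":-1,"tz":0,"ax":0,"ay":0,"az":0},{"tx":0.75,"ty":-1,"tz":0,"ax":0,"ay":0,"az":0},{"tx":0,"ty":0,"tz":0,"ax":0,"ay":0,"az":0}]'

```text
clock: 1.98
eef_pos: [396.9, -219.7, 256.1]
tcp_rot: [-3.141, 0.0, 0.19]
contact_force: [0.4, 0.4, 0.1]
opening: 0.998
grasp_force: 0.0
```

```bash
python3 - <<'E'
from h import *
import json
i=eyes.camera_info("wrist"); im,d=eyes.grab_frame("wrist"); cv2.imwrite("pics/bed.png",im[:,:,::-1]); np.save("bed.npy",d)
json.dump({k:np.asarray(v).tolist() for k,v in i.items()},open("bed.json","w"))
print(i["intrinsics"],i["k1"])
E
```

```text
[[309.14125165   0.         285.04776355]
 [  0.         309.14125165 205.36873419]
 [  0.           0.           1.        ]] -0.048397111488961524
```

View pics/bed.png

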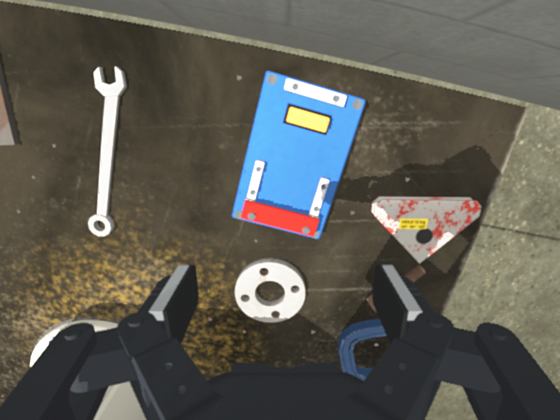

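Request:
step_arm --moves '[{"tx":0.4,"ty":-1,"tz":0,"ax":0,"ay":0,"az":0},{"tx":0.4,"ty":-1,"tz":0,"ax":0,"ay":0,"az":0},{"tx":0.4,"ty":-1,"tz":0,"ax":0,"ay":0,"az":0},{"tx":0.4,"ty":-1,"tz":0,"ax":0,"ay":0,"az":0},{"tx":0.4,"ty":-1,"tz":0,"ax":0,"ay":0,"az":0}]'

```text
clock: 2.65
eef_pos: [422.2, -89.1, 256.2]
tcp_rot: [3.141, 0.0, 0.187]
contact_force: [1.1, 0.7, -0.1]
opening: 1.002
grasp_force: 0.0
```

Request:
step_arm --moves '[{"tx":0.4,"ty":-1,"tz":0,"ax":0,"ay":0,"az":0},{"tx":0.4,"ty":-1,"tz":0,"ax":0,"ay":0,"az":0},{"tx":0.4,"ty":-1,"tz":0,"ax":0,"ay":0,"az":0},{"tx":0.4,"ty":-1,"tz":0,"ax":0,"ay":0,"az":0},{"tx":0.4,"ty":-1,"tz":0,"ax":0,"ay":0,"az":0}]'

```text
clock: 3.28
eef_pos: [448.3, 43.1, 256.2]
tcp_rot: [3.141, 0.0, 0.187]
contact_force: [-0.3, 0.6, -0.7]
opening: 0.996
grasp_force: 0.0
```

Request:
step_arm --moves '[{"tx":0.4,"ty":-1,"tz":0,"ax":0,"ay":0,"az":0},{"tx":0.4,"ty":-1,"tz":0,"ax":0,"ay":0,"az":0},{"tx":0.4,"ty":-1,"tz":0,"ax":0,"ay":0,"az":0},{"tx":0.4,"ty":-1,"tz":0,"ax":0,"ay":0,"az":0},{"tx":0,"ty":0,"tz":0,"ax":0,"ay":0,"az":0}]'

```text
clock: 3.9
eef_pos: [469.3, 149.1, 256.1]
tcp_rot: [3.141, 0.0, 0.189]
contact_force: [0.1, 0.3, -0.4]
opening: 1.002
grasp_force: 0.0
```

The wrist view shows the bed with the red lip at (280,218), the brass bar at (307,119), the end block at (316,92) and the side rails at (257,180) and (320,198). The bar and the lip are both clear of obstructions. Next I'll measure both bed and coupon.

```bash
python3 - <<'E'
from h import *
import json
def big(m): 
    cs,_=cv2.findContours(m,cv2.RETR_EXTERNAL,cv2.CHAIN_APPROX_NONE); return max(cs,key=cv2.contourArea).reshape(-1,2)
def rect(name,m,z,i,l):
    w=plane(name,big(m),z,i)[:,:2]; a=cv2.minAreaRect(w.astype(np.float32)); print(l,np.round(a[0],1),np.round(a[1],1),round(a[2],2))
i=json.load(open("bed.json")); im=cv2.imread("pics/bed.png"); d=np.load("bed.npy"); H=cv2.cvtColor(im,cv2.COLOR_BGR2HSV)
U,V=np.meshgrid(range(560),range(420)); roi=((U>225)&(U<375)&(V>60)&(V<242))
P=withdepth("wrist",np.c_[U.ravel(),V.ravel()],d.ravel(),i).reshape(420,560,3)
msk=lambda c:((c&roi)*255).astype(np.uint8)
blue=msk((H[...,0]>95)&(H[...,0]<125)&(H[...,1]>120)&(H[...,2]>60))
red=msk(((H[...,0]<8)|(H[...,0]>172))&(H[...,1]>150)&(H[...,2]>100))
br=msk((H[...,0]>18)&(H[...,0]<35)&(H[...,1]>120)&(H[...,2]>120))
allm=cv2.morphologyEx(blue|red|br,cv2.MORPH_CLOSE,np.ones((15,15),np.uint8))
rect("wrist",allm,25,i,"bed"); rect("wrist",red,44,i,"lip"); rect("wrist",br,37,i,"brass")
k=lambda m:np.median(P[...,2][cv2.erode(m,np.ones((3,3),np.uint8))>0])
print("z blue",k(blue),"lip",k(red),"brass",k(br),P[90:95,312:320,2].mean())
s=r.sense(); i=eyes.camera_info("wrist"); im,d=eyes.grab_frame("wrist"); cv2.imwrite("pics/cp.png",im[:,:,::-1])
P=withdepth("wrist",np.c_[U.ravel(),V.ravel()],d.ravel(),i).reshape(420,560,3)
near=(np.abs(P[...,0]-429)<85)&(np.abs(P[...,1]-150)<60)
m=((P[...,2]>4.0)&(P[...,2]<16)&near).astype(np.uint8)*255
m=cv2.morphologyEx(m,cv2.MORPH_OPEN,np.ones((3,3),np.uint8)); rect("wrist",m,8,i,"coupon depth")
g=((cv2.cvtColor(im,cv2.COLOR_RGB2GRAY)>75)&near).astype(np.uint8)*255
g=cv2.morphologyEx(g,cv2.MORPH_CLOSE,np.ones((7,7),np.uint8));g=cv2.morphologyEx(g,cv2.MORPH_OPEN,np.ones((7,7),np.uint8)); rect("wrist",g,8,i,"coupon grey")
print("z coupon",np.median(P[...,2][m>0])); print(s["qpos"],s["eef_pos"])
E
```

```text
bed [ 414.  -226.5] [112.1 171.8] 85.48
lip [ 350.5 -221.6] [86.5 22.5] 85.28
brass [ 462.7 -230.2] [44.3 16.1] 85.65
z blue 25.23427252160485 lip 44.32094890470319 brass nan 33.23856753341374
coupon depth [427.5 154.3] [130.  60.] 11.25
coupon grey [431.2 150.3] [167.2 117.9] 0.14
z coupon 8.312050346217916
[ 3.04750524e-01  1.45732523e-01  1.91031675e+00 -1.41157187e-04
  1.08562898e+00  1.68685696e+00] [469.29292323 149.14651044 256.07404521]
  return _methods._mean(a, axis=axis, dtype=dtype,
  ret = ret.dtype.type(ret / rcount)
```

Request:
step_arm --moves '[{"tx":-0.81,"ty":-0.48,"tz":0.9,"ax":0,"ay":0,"az":-0.004},{"tx":0,"ty":0,"tz":1,"ax":0,"ay":0,"az":0},{"tx":0,"ty":0,"tz":1,"ax":0,"ay":0,"az":0},{"tx":0,"ty":0,"tz":1,"ax":0,"ay":0,"az":0},{"tx":0,"ty":0,"tz":1,"ax":0,"ay":0,"az":0}]' --gripper 0.85 --newtons 60

```text
clock: 4.58
eef_pos: [446.6, 155.4, 133.1]
tcp_rot: [3.141, 0.0, 0.193]
contact_force: [-0.7, 1.1, -0.1]
opening: 0.848
grasp_force: 0.0
```

```bash
cat > tips.py <<'E'
from h import *
s=r.sense(); i=eyes.camera_info("wrist"); im,d=eyes.grab_frame("wrist")
U,V=np.meshgrid(range(560),range(420))
P=withdepth("wrist",np.c_[U.ravel(),V.ravel()],d.ravel(),i); P=P[d.ravel()>0]
Rt=R.from_euler("xyz",s["tcp_rot"]).as_matrix(); Q=(P-s["eef_pos"])@Rt
E
python3 - <<'E'
from tips import *
f=Q[(P[:,2]>40)&(np.abs(Q[:,0])<25)&(np.abs(Q[:,1])<70)]
print(s["eef_pos"],s["tcp_rot"],s["opening"])
for sg in (-1,1):
    g=f[f[:,1]*sg>0]; print(np.percentile(g[:,2],[95,99,99.8]).round(1), "inner y",np.sort(np.abs(g[g[:,2]>0][:,1]))[:3])
c=Q[(P[:,2]>4)&(P[:,2]<14)&(np.abs(P[:,0]-428)<85)&(np.abs(P[:,1]-153)<50)]
a=cv2.minAreaRect(c[:,:2].astype(np.float32)); print(a)
E
```

```text
[446.60695655 155.4363598  133.08775871] [3.14119957e+00 6.61879378e-05 1.93079981e-01] 0.8483559573726673
[-6.1  9.  13.9] inner y [36.76419098 36.78109    36.79625994]
[-5.8  9.  13.9] inner y [34.92586447 34.97739393 34.98495957]
((-19.779525756835938, -2.909780502319336), (60.166927337646484, 130.75477600097656), 89.81551361083984)
```

Request:
step_arm --moves '[{"tx":0,"ty":-0.08,"tz":1,"ax":0,"ay":0,"az":0},{"tx":0,"ty":0,"tz":1,"ax":0,"ay":0,"az":0},{"tx":0,"ty":0,"tz":1,"ax":0,"ay":0,"az":0},{"tx":0,"ty":0,"tz":1,"ax":0,"ay":0,"az":0},{"tx":0,"ty":0,"tz":0.4,"ax":0,"ay":0,"az":0}]'

```text
clock: 5.25
eef_pos: [445.8, 157.8, 23.2]
tcp_rot: [3.141, 0.002, 0.193]
contact_force: [1.5, 0.1, 0.4]
opening: 0.851
grasp_force: 0.0
```

Request:
step_arm --moves '[{"tx":0,"ty":0,"tz":0.05,"ax":0,"ay":0,"az":0},{"tx":0,"ty":0,"tz":0,"ax":0,"ay":0,"az":0},{"tx":0,"ty":0,"tz":0,"ax":0,"ay":0,"az":0},{"tx":0,"ty":0,"tz":0,"ax":0,"ay":0,"az":0}]' --gripper 0.5 --newtons 60

```text
clock: 5.75
eef_pos: [446.4, 158.7, 23.2]
tcp_rot: [3.141, -0.0, 0.194]
contact_force: [-1.5, -4.4, 8.0]
opening: 0.673
grasp_force: 65.8
```

Request:
step_arm --moves '[{"tx":0,"ty":0,"tz":-0.2,"ax":0,"ay":0,"az":0},{"tx":0,"ty":0,"tz":-1,"ax":0,"ay":0,"az":0},{"tx":0,"ty":0,"tz":-1,"ax":0,"ay":0,"az":0},{"tx":0,"ty":0,"tz":-1,"ax":0,"ay":0,"az":0},{"tx":0,"ty":0,"tz":-1,"ax":0,"ay":0,"az":0}]' --newtons 80

```text
clock: 6.38
eef_pos: [446.0, 159.0, 128.4]
tcp_rot: [-3.141, -0.0, 0.194]
contact_force: [0.5, 0.2, -5.4]
opening: 0.665
grasp_force: 87.5
```

```bash
cat > held.py <<'E'
from tips import *
# held plate: points in tool frame near the plate, clear of fingers
c=Q[(np.abs(Q[:,1])<27)&(Q[:,0]>-100)&(Q[:,0]<70)&(Q[:,2]>2)&(Q[:,2]<35)]
print(s["eef_pos"].round(1),s["tcp_rot"].round(4),s["opening"],s["grasp_force"],s["contact_force"].round(1),len(c))
A=np.c_[c[:,0],c[:,1],np.ones(len(c))]; k,*_=np.linalg.lstsq(A,c[:,2],rcond=None); res=c[:,2]-A@k
ok=np.abs(res)<3; k,*_=np.linalg.lstsq(A[ok],c[ok,2],rcond=None)
print("plane slopes",k[:2].round(4),"z0",k[2].round(2),"resid",np.std(c[ok,2]-A[ok]@k))
al=Q[np.abs(Q[:,2]-(Q[:,0]*k[0]+Q[:,1]*k[1]+k[2]))<2.5]; al=al[(np.abs(al[:,0])<120)&(np.abs(al[:,1])<50)]
print("rect",cv2.minAreaRect(al[:,:2].astype(np.float32)),"x range",np.percentile(c[ok,0],[0.2,99.8]))
E
python3 held.py
```

```text
[446.  159.  128.4] [-3.1413e+00 -1.0000e-04  1.9400e-01] 0.665141632102783 87.46907472610474 [ 0.5  0.2 -5.4] 20099
plane slopes [-0.0123  0.0002] z0 15.2 resid 0.5792026912189516
rect ((-8.29227066040039, -0.8539237976074219), (80.27318572998047, 108.41366577148438), 89.83248138427734) x range [-59.8949274   45.70019763]
```

Request:
step_arm --moves '[{"tx":0,"ty":0,"tz":0,"ax":0,"ay":0,"az":0.087},{"tx":0,"ty":0,"tz":0,"ax":0,"ay":0,"az":0.087},{"tx":0.08,"ty":0.5,"tz":0,"ax":0,"ay":0,"az":0},{"tx":0.08,"ty":1,"tz":0,"ax":0,"ay":0,"az":0},{"tx":0.08,"ty":1,"tz":0,"ax":0,"ay":0,"az":0}]'

```text
clock: 7.05
eef_pos: [446.9, 95.0, 127.1]
tcp_rot: [3.141, 0.0, -0.075]
contact_force: [-0.7, -0.0, -4.9]
opening: 0.661
grasp_force: 87.5
```

Request:
step_arm --moves '[{"tx":0.08,"ty":1,"tz":0,"ax":0,"ay":0,"az":0},{"tx":0.08,"ty":1,"tz":0,"ax":0,"ay":0,"az":0},{"tx":0.08,"ty":1,"tz":0,"ax":0,"ay":0,"az":0},{"tx":0.08,"ty":1,"tz":0,"ax":0,"ay":0,"az":0},{"tx":0.08,"ty":1,"tz":0,"ax":0,"ay":0,"az":0}]'

```text
clock: 7.68
eef_pos: [446.9, -30.7, 127.2]
tcp_rot: [3.142, 0.0, -0.076]
contact_force: [0.5, 0.9, -5.0]
opening: 0.666
grasp_force: 87.5
```

Request:
step_arm --moves '[{"tx":0.08,"ty":1,"tz":0,"ax":0,"ay":0,"az":0},{"tx":0.08,"ty":1,"tz":0,"ax":0,"ay":0,"az":0},{"tx":0.08,"ty":1,"tz":0,"ax":0,"ay":0,"az":0},{"tx":0.08,"ty":1,"tz":0,"ax":0,"ay":0,"az":0},{"tx":0.08,"ty":1,"tz":0,"ax":0,"ay":0,"az":0}]'

```text
clock: 8.3
eef_pos: [446.8, -156.0, 127.2]
tcp_rot: [-3.142, 0.0, -0.076]
contact_force: [-0.2, -0.2, -4.3]
opening: 0.668
grasp_force: 87.5
```

Request:
step_arm --moves '[{"tx":0.08,"ty":1,"tz":0,"ax":0,"ay":0,"az":0},{"tx":0.08,"ty":1,"tz":0,"ax":0,"ay":0,"az":0},{"tx":0,"ty":0,"tz":0,"ax":0,"ay":0.103,"az":0},{"tx":0,"ty":0,"tz":0,"ax":0,"ay":0,"az":0}]'

```text
clock: 8.8
eef_pos: [444.1, -204.6, 126.5]
tcp_rot: [-3.141, -0.158, -0.079]
contact_force: [-0.6, -0.3, -6.2]
opening: 0.662
grasp_force: 87.5
```

```bash
python3 held.py; python3 - <<'E'
from tips import *
cv2.imwrite("pics/hover.png",im[:,:,::-1]); np.save("hP.npy",P)
s2,_=eyes.grab_frame("side"); cv2.imwrite("pics/hs.png",cv2.resize(s2[150:330,150:350,::-1],None,fx=3.2,fy=3.2))
E
```

```text
[ 444.1 -204.6  126.5] [-3.1405 -0.1579 -0.0792] 0.6619355430124481 87.54950881004333 [-0.6 -0.3 -6.2] 20073
plane slopes [-0.0114 -0.0003] z0 14.91 resid 0.581944230344937
rect ((-8.115882873535156, -1.2524223327636719), (80.15726470947266, 108.02599334716797), 89.93753814697266) x range [-59.89231323  45.6285298 ]
```

View pics/hover.png

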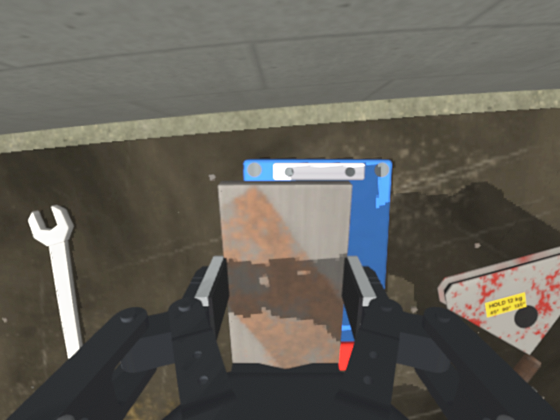

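The picture shows the plate's front edge at cols 219–352, row 184, and the bed's far end at cols 244–391, row 160. They look parallel, but the plate is still about 25 mm to the left. I'll measure the bed in the same frame.

```bash
cat > rel.py <<'E'
from tips import *
i=eyes.camera_info("wrist"); H=cv2.cvtColor(im,cv2.COLOR_RGB2HSV)
blue=(H[...,0]>95)&(H[...,0]<125)&(H[...,1]>120)&(H[...,2]>60)
cs,_=cv2.findContours(blue.astype(np.uint8),cv2.RETR_EXTERNAL,cv2.CHAIN_APPROX_NONE); k=max(cs,key=cv2.contourArea).reshape(-1,2)
W=plane("wrist",k,25,i)[:,:2]; 
u=np.array([np.cos(-.0785),np.sin(-.0785)]); n=np.array([-u[1],u[0]]); a=W@u; b=W@n
print("bed +x end",a.max(),"origin along",a.max()-86,"b right/left",b.min(),b.max(),"TCP along",s["eef_pos"][:2]@u,s["eef_pos"][:2]@n)
# edge directions
f=W[a>a.max()-2.5]; f=f[(f@n>b.min()+6)&(f@n<b.max()-6)]
p=np.polyfit(f@n,f@u,1); print("end-edge yaw rel -4.5deg:",-np.degrees(p[0]),len(f))
g=W[(b<b.min()+3)&(a<a.max()-6)]
if len(g)>10:
    p=np.polyfit(g@u,g@n,1); print("right-edge yaw rel:",np.degrees(p[0]),len(g),np.ptp(g@u))
# plate side edges, tool frame, row band in front of fingers
F=Q[(Q[:,0]>25)&(Q[:,0]<44)&(np.abs(Q[:,1])<40)&(np.abs(Q[:,2]-14.6)<2)]
for x0 in (26,30,34,38,42):
    q=F[np.abs(F[:,0]-x0)<2,1]; print(x0,q.min().round(2),q.max().round(2),end="; ")
E
python3 rel.py
```

```text
bed +x end 517.3783675235662 origin along 431.3783675235662 b right/left -248.7079583694607 -137.40821108170232 TCP along 462.37288198862615 -169.34986686269335
end-edge yaw rel -4.5deg: -0.13843935211988995 226
right-edge yaw rel: -0.25550529352803897 119 91.84566706427267
26 -30.28 28.96; 30 -30.47 29.32; 34 -30.23 29.26; 38 -30.48 29.18; 42 -30.52 29.3;
```

Request:
step_arm --moves '[{"tx":0,"ty":0.98,"tz":0,"ax":0,"ay":0,"az":0},{"tx":-0.1,"ty":0,"tz":0.9,"ax":0,"ay":0,"az":0},{"tx":-0.1,"ty":0,"tz":0.9,"ax":0,"ay":0,"az":0},{"tx":-0.1,"ty":0,"tz":0.57,"ax":0,"ay":0,"az":0},{"tx":0,"ty":0,"tz":0,"ax":0,"ay":0,"az":0}]'

```text
clock: 9.62
eef_pos: [447.4, -228.9, 66.9]
tcp_rot: [-3.141, -0.159, -0.078]
contact_force: [0.3, -0.4, -4.4]
opening: 0.663
grasp_force: 87.6
```

```bash
python3 rel.py; python3 - <<'E'
from h import *
print(r.sense())
s2,_=eyes.grab_frame("side"); cv2.imwrite("pics/hs.png",cv2.resize(s2[220:330,190:340,::-1],None,fx=5,fy=5,interpolation=cv2.INTER_CUBIC))
E
```

```text
bed +x end 517.2211253298617 origin along 431.2211253298617 b right/left -249.2389675375456 -137.79185809553232 TCP along 463.99629747305 -193.13833413487117
end-edge yaw rel -4.5deg: -0.03417363956221425 198
right-edge yaw rel: -0.7135703937837685 107 59.128663584882986
26 -30.15 29.36; 30 -30.21 29.35; 34 -30.26 29.35; 38 -30.54 29.13; 42 -30.5 29.2; {'clock': 9.675, 'qpos': array([-0.51946777,  0.39492844,  2.13017622,  0.150521  ,  0.47575873,
        1.00084974]), 'qvel': array([-0.00438991, -0.02177222, -0.0048419 ,  0.0001949 , -0.00109052,
       -0.00023245]), 'joint_efforts': array([ 3.57156841e-02, -5.02658665e+01, -2.07445282e+01,  2.93106940e-01,
       -9.75933038e-01, -3.11872805e-02]), 'eef_pos': array([ 447.82022881, -229.22482692,   67.63259797]), 'tcp_rot': array([-3.14114197, -0.16067277, -0.0785682 ]), 'contact_force': array([ 0.03444386, -0.38772726, -5.63505567]), 'wrist_torque': array([ 0.07085363,  0.10740944, -0.00732318]), 'grasp_force': 87.60236620903015, 'opening': 0.6647366218077758}
```

View pics/hs.png

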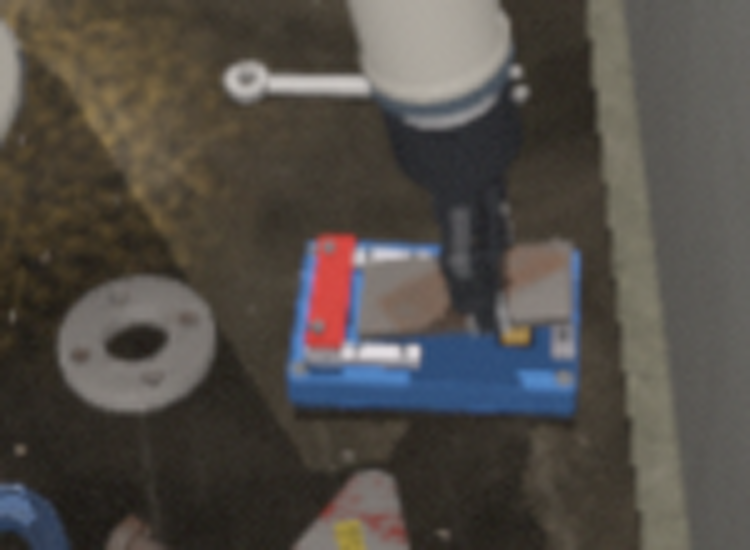

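The side view shows the plate's low end at (360,300) just short of the red lip at (330,290), with its far end over the end block. Now I'll lower it until it touches the blue.

Request:
step_arm --moves '[{"tx":-0.006,"ty":0.036,"tz":0.04,"ax":0,"ay":0,"az":0},{"tx":-0.006,"ty":0,"tz":0.04,"ax":0,"ay":0,"az":0},{"tx":-0.006,"ty":0,"tz":0.04,"ax":0,"ay":0,"az":0},{"tx":0,"ty":0,"tz":0,"ax":0,"ay":0,"az":0}]'

```text
clock: 10.22
eef_pos: [447.5, -230.4, 64.8]
tcp_rot: [-3.142, -0.162, -0.079]
contact_force: [-0.3, -0.1, -5.5]
opening: 0.665
grasp_force: 87.6
```

Request:
step_arm --moves '[{"tx":-0.003,"ty":0,"tz":0.02,"ax":0,"ay":0,"az":0},{"tx":-0.003,"ty":0,"tz":0.02,"ax":0,"ay":0,"az":0},{"tx":0,"ty":0,"tz":0,"ax":0,"ay":0,"az":0}]'

```text
clock: 10.6
eef_pos: [447.5, -230.3, 63.7]
tcp_rot: [-3.141, -0.162, -0.079]
contact_force: [-0.0, -0.2, -4.2]
opening: 0.661
grasp_force: 87.6
```

Request:
step_arm --moves '[{"tx":-0.003,"ty":0,"tz":0.02,"ax":0,"ay":0,"az":0},{"tx":-0.003,"ty":0,"tz":0.02,"ax":0,"ay":0,"az":0},{"tx":0,"ty":0,"tz":0,"ax":0,"ay":0,"az":0}]'

```text
clock: 10.98
eef_pos: [447.6, -230.4, 62.8]
tcp_rot: [-3.142, -0.162, -0.079]
contact_force: [0.0, -0.3, -4.3]
opening: 0.667
grasp_force: 87.6
```

Request:
step_arm --moves '[{"tx":-0.003,"ty":0,"tz":0.02,"ax":0,"ay":0,"az":0},{"tx":0,"ty":0,"tz":0,"ax":0,"ay":0,"az":0}]'

```text
clock: 11.22
eef_pos: [447.6, -230.4, 62.3]
tcp_rot: [3.142, -0.162, -0.079]
contact_force: [-0.6, 0.1, -5.1]
opening: 0.667
grasp_force: 87.6
```

Request:
step_arm --moves '[{"tx":-0.003,"ty":0,"tz":0.02,"ax":0,"ay":0,"az":0},{"tx":0,"ty":0,"tz":0,"ax":0,"ay":0,"az":0}]'

```text
clock: 11.48
eef_pos: [447.7, -230.4, 61.8]
tcp_rot: [3.142, -0.162, -0.079]
contact_force: [0.2, -0.3, -4.7]
opening: 0.667
grasp_force: 87.7
```

Request:
step_arm --moves '[{"tx":-0.003,"ty":0,"tz":0.02,"ax":0,"ay":0,"az":0},{"tx":0,"ty":0,"tz":0,"ax":0,"ay":0,"az":0}]'

```text
clock: 11.72
eef_pos: [447.8, -230.4, 61.3]
tcp_rot: [3.141, -0.162, -0.079]
contact_force: [0.5, -0.7, -3.3]
opening: 0.668
grasp_force: 87.7
```

Request:
step_arm --moves '[{"tx":-0.003,"ty":0,"tz":0.02,"ax":0,"ay":0,"az":0},{"tx":0,"ty":0,"tz":0,"ax":0,"ay":0,"az":0}]'

```text
clock: 11.98
eef_pos: [447.8, -230.4, 60.9]
tcp_rot: [3.141, -0.162, -0.079]
contact_force: [1.5, 0.8, -3.2]
opening: 0.665
grasp_force: 87.9
```

Request:
step_arm --moves '[{"tx":0.008,"ty":0,"tz":-0.05,"ax":0,"ay":0,"az":0},{"tx":-0.119,"ty":0,"tz":-0.02,"ax":0,"ay":0,"az":0},{"tx":-0.119,"ty":0,"tz":-0.02,"ax":0,"ay":0,"az":0},{"tx":-0.119,"ty":0,"tz":-0.02,"ax":0,"ay":0,"az":0},{"tx":0,"ty":0,"tz":0,"ax":0,"ay":0,"az":0}]'

```text
clock: 12.6
eef_pos: [438.1, -229.5, 62.0]
tcp_rot: [-3.141, -0.161, -0.08]
contact_force: [-0.9, 1.0, -3.8]
opening: 0.667
grasp_force: 87.7
```

Request:
step_arm --moves '[{"tx":-0.08,"ty":0,"tz":-0.013,"ax":0,"ay":0,"az":0},{"tx":-0.08,"ty":0,"tz":-0.013,"ax":0,"ay":0,"az":0},{"tx":0,"ty":0,"tz":0,"ax":0,"ay":0,"az":0}]'

```text
clock: 12.98
eef_pos: [434.3, -229.3, 62.0]
tcp_rot: [-3.141, -0.162, -0.079]
contact_force: [0.0, -0.2, -5.0]
opening: 0.665
grasp_force: 87.7
```

Request:
step_arm --moves '[{"tx":-0.04,"ty":0,"tz":-0.006,"ax":0,"ay":0,"az":0},{"tx":-0.04,"ty":0,"tz":-0.006,"ax":0,"ay":0,"az":0},{"tx":0,"ty":0,"tz":0,"ax":0,"ay":0,"az":0}]'

```text
clock: 13.35
eef_pos: [432.4, -229.1, 62.0]
tcp_rot: [-3.142, -0.162, -0.079]
contact_force: [0.1, 0.7, -4.0]
opening: 0.665
grasp_force: 87.7
```

Request:
step_arm --moves '[{"tx":-0.04,"ty":0,"tz":-0.006,"ax":0,"ay":0,"az":0},{"tx":0,"ty":0,"tz":0,"ax":0,"ay":0,"az":0}]'

```text
clock: 13.6
eef_pos: [432.0, -229.3, 62.2]
tcp_rot: [3.141, -0.163, -0.08]
contact_force: [3.0, 0.9, -4.2]
opening: 0.667
grasp_force: 87.6
```

Request:
step_arm --moves '[{"tx":0.036,"ty":0,"tz":0.03,"ax":0,"ay":0,"az":0},{"tx":0.017,"ty":0,"tz":0.059,"ax":0,"ay":-0.011,"az":0},{"tx":0.017,"ty":0,"tz":0.059,"ax":0,"ay":-0.011,"az":0},{"tx":0,"ty":0,"tz":0,"ax":0,"ay":0,"az":0}]'

```text
clock: 14.1
eef_pos: [433.5, -229.1, 58.7]
tcp_rot: [-3.141, -0.125, -0.079]
contact_force: [-4.6, 0.4, 3.6]
opening: 0.667
grasp_force: 88.7
```

Request:
step_arm --moves '[{"tx":0.008,"ty":0,"tz":0.03,"ax":0,"ay":-0.0055,"az":0},{"tx":0,"ty":0,"tz":0,"ax":0,"ay":0,"az":0}]'

```text
clock: 14.35
eef_pos: [433.8, -229.2, 58.2]
tcp_rot: [-3.141, -0.117, -0.079]
contact_force: [-5.3, 1.0, 8.9]
opening: 0.666
grasp_force: 89.3
```

Request:
step_arm --moves '[{"tx":0.008,"ty":0,"tz":0.03,"ax":0,"ay":-0.0055,"az":0},{"tx":0,"ty":0,"tz":0,"ax":0,"ay":0,"az":0}]'

```text
clock: 14.6
eef_pos: [434.0, -229.2, 57.5]
tcp_rot: [-3.141, -0.108, -0.079]
contact_force: [-6.7, 0.4, 8.8]
opening: 0.665
grasp_force: 89.5
```

Request:
step_arm --moves '[{"tx":0,"ty":0,"tz":-0.02,"ax":0,"ay":0,"az":0},{"tx":0,"ty":0,"tz":0,"ax":0,"ay":0,"az":0}]'

```text
clock: 14.85
eef_pos: [434.1, -229.2, 57.6]
tcp_rot: [-3.141, -0.109, -0.079]
contact_force: [-3.4, -0.5, 3.0]
opening: 0.667
grasp_force: 88.5
```

```bash
python3 held.py; python3 -c "
from h import *
print(r.sense()['wrist_torque'])
s2,_=eyes.grab_frame('side'); cv2.imwrite('pics/h2.png',cv2.resize(s2[220:330,190:340,::-1],None,fx=5,fy=5,interpolation=cv2.INTER_CUBIC))"
```

```text
[ 434.1 -229.2   57.6] [-3.1414 -0.1091 -0.0792] 0.6668288435829588 88.46314430236816 [-3.4 -0.5  3. ] 22826
plane slopes [ 0.0125 -0.0001] z0 15.29 resid 0.8089164130675945
rect ((-7.024604797363281, -1.3660240173339844), (109.2568588256836, 79.52604675292969), 3.5572404861450195) x range [-56.42901278  45.62906165]
[0.06395215 0.70667332 0.02006295]
```

View pics/h2.png

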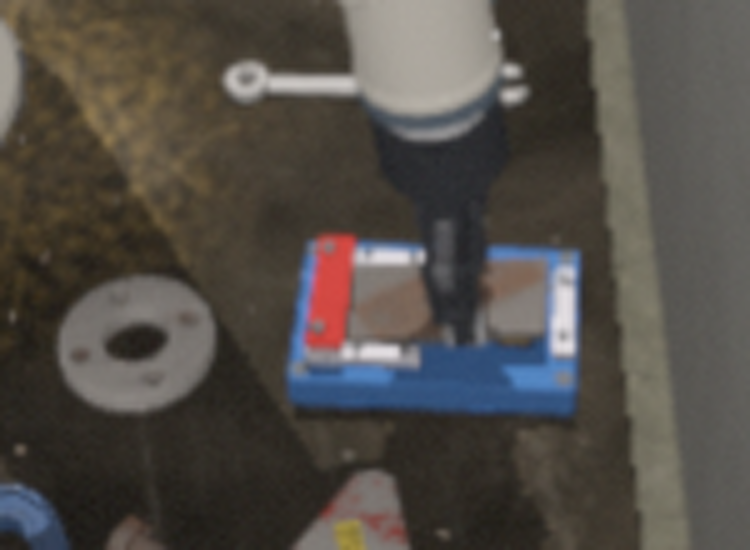

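The plate is hooked under the lip: its end disappears under the red at (350,300). It slipped about 1.4° in the grip because the lip end was pushing on the blue. I'll ease that and keep lowering the far end onto the brass.

Request:
step_arm --moves '[{"tx":0,"ty":0,"tz":-0.03,"ax":0,"ay":0,"az":0},{"tx":0.004,"ty":0,"tz":0.03,"ax":0,"ay":-0.0055,"az":0},{"tx":0,"ty":0,"tz":0,"ax":0,"ay":0,"az":0}]'

```text
clock: 15.32
eef_pos: [434.7, -229.4, 57.8]
tcp_rot: [3.141, -0.101, -0.079]
contact_force: [-1.7, -0.5, 0.1]
opening: 0.663
grasp_force: 88.1
```

```bash
python3 held.py; python3 -c "
from h import *
print(r.sense()['wrist_torque'])"
```

```text
[ 434.7 -229.4   57.8] [ 3.1415 -0.1013 -0.0791] 0.6625139701064766 88.13622236251831 [-1.7 -0.5  0.1] 22845
plane slopes [ 0.0033 -0.0005] z0 15.32 resid 0.7912242446283213
rect ((-7.823474884033203, -0.8626480102539062), (109.61864471435547, 78.31690979003906), 2.570591688156128) x range [-57.15699459  45.60066308]
[ 0.08099297  0.19698268 -0.04401202]
```

Request:
step_arm --moves '[{"tx":0.004,"ty":0,"tz":0.027,"ax":0,"ay":-0.0055,"az":0},{"tx":0,"ty":0,"tz":0,"ax":0,"ay":0,"az":0}]'

```text
clock: 15.62
eef_pos: [434.9, -229.5, 57.5]
tcp_rot: [3.141, -0.093, -0.079]
contact_force: [-3.5, 0.1, 5.8]
opening: 0.658
grasp_force: 89.0
```

```bash
python3 held.py; python3 -c "
from h import *
print(r.sense()['wrist_torque'])"
```

```text
[ 434.9 -229.5   57.5] [ 3.1414 -0.0928 -0.0793] 0.658321443943357 89.00473952293396 [-3.5  0.1  5.8] 22868
plane slopes [-0.002  -0.0007] z0 15.29 resid 0.812611103071589
rect ((-8.112083435058594, -1.8119277954101562), (111.38872528076172, 78.92822265625), 3.9206390380859375) x range [-57.53288132  45.60838242]
[ 0.1780128   0.28379489 -0.01771715]
```

Tilt has stopped changing while the tool rotates and pushes, so the plate now rests on both the blue and the brass. I'll release it gently and retreat.

Request:
step_arm --moves '[{"tx":0,"ty":0,"tz":-0.015,"ax":0,"ay":0,"az":0},{"tx":0,"ty":0,"tz":0,"ax":0,"ay":0,"az":0}]' --newtons 20

```text
clock: 15.92
eef_pos: [434.8, -229.4, 57.5]
tcp_rot: [3.141, -0.093, -0.079]
contact_force: [-1.3, 0.6, 0.7]
opening: 0.667
grasp_force: 88.3
```

Request:
step_arm --moves '[{"tx":0,"ty":0,"tz":0,"ax":0,"ay":0,"az":0},{"tx":0,"ty":0,"tz":0,"ax":0,"ay":0,"az":0},{"tx":0,"ty":0,"tz":0,"ax":0,"ay":0,"az":0}]' --gripper 0.88

```text
clock: 16.3
eef_pos: [434.7, -229.4, 57.5]
tcp_rot: [3.142, -0.093, -0.079]
contact_force: [-0.1, -0.1, 0.4]
opening: 0.881
grasp_force: 0.0
```

Request:
step_arm --moves '[{"tx":0,"ty":0,"tz":-0.5,"ax":0,"ay":0,"az":0},{"tx":0,"ty":0,"tz":-1,"ax":0,"ay":0,"az":0},{"tx":0,"ty":0,"tz":-1,"ax":0,"ay":0,"az":0},{"tx":0,"ty":0,"tz":0,"ax":0,"ay":0.06,"az":0},{"tx":0,"ty":0,"tz":0,"ax":0,"ay":0,"az":0}]'

```text
clock: 16.92
eef_pos: [427.7, -228.6, 120.3]
tcp_rot: [-3.141, -0.187, -0.08]
contact_force: [1.0, 0.3, -0.7]
opening: 0.877
grasp_force: 0.0
```

```bash
cat > bedplate.py <<'E'
from tips import *
u=np.array([np.cos(-.0785),np.sin(-.0785)]); n=np.array([-u[1],u[0]]); o=np.array([418,-226.8])
B=np.c_[(P[:,:2]-o)@u,(P[:,:2]-o)@n,P[:,2]-25]
g=B[(B[:,0]>-50)&(B[:,0]<58)&(np.abs(B[:,1])<25)&(B[:,2]>5)&(B[:,2]<32)]
A=np.c_[g[:,0],g[:,1],np.ones(len(g))]; k,*_=np.linalg.lstsq(A,g[:,2],rcond=None)
for _ in range(3): ok=np.abs(g[:,2]-A@k)<2; k,*_=np.linalg.lstsq(A[ok],g[ok,2],rcond=None)
print(s["eef_pos"].round(1),s["tcp_rot"].round(3),s["contact_force"].round(1)); print("top-face slope x,y",k[:2].round(4),"z at 0,45,65,-57",[(k[2]+k[0]*x).round(1) for x in (0,45,65,-57)],len(g))
al=B[(np.abs(B[:,2]-(B[:,0]*k[0]+B[:,1]*k[1]+k[2]))<1.5)&(B[:,0]>0)&(B[:,0]<75)&(np.abs(B[:,1])<31.9)]
print("far end x",np.percentile(al[:,0],99.7))
for x in (0,20,40,60):
    q=al[np.abs(al[:,0]-x)<3,1]
    if len(q): print(x,q.min().round(1),q.max().round(1))
bl=B[(np.abs(B[:,2])<2.5)&(np.abs(B[:,1])>40)&(np.abs(B[:,1])<50)&(np.abs(B[:,0])<60)]; print("blue z",np.median(bl[:,2]) if len(bl) else None)
E
python3 bedplate.py
```

```text
[ 427.7 -228.6  120.3] [-3.141 -0.187 -0.08 ] [ 1.   0.3 -0.7]
top-face slope x,y [ 0.1129 -0.0014] z at 0,45,65,-57 [np.float64(15.6), np.float64(20.7), np.float64(22.9), np.float64(9.1)] 10237
far end x 63.061677868703306
0 -30.4 28.4
20 -30.6 28.3
40 -31.3 28.4
60 -30.6 28.9
blue z 0.2382825061040137
```

Request:
step_arm --moves '[{"tx":0,"ty":0,"tz":0,"ax":0,"ay":-0.06,"az":0},{"tx":0,"ty":0,"tz":0,"ax":0,"ay":-0.059,"az":0},{"tx":0.7,"ty":-0.04,"tz":0,"ax":0,"ay":0,"az":0},{"tx":0.7,"ty":0,"tz":0,"ax":0,"ay":0,"az":0},{"tx":0,"ty":0,"tz":0,"ax":0,"ay":0,"az":0}]' --gripper 0

```text
clock: 17.6
eef_pos: [465.2, -230.8, 119.6]
tcp_rot: [3.141, -0.001, -0.079]
contact_force: [0.1, -1.0, 0.6]
opening: 0.0
grasp_force: 0.0
```

Request:
step_arm --moves '[{"tx":0,"ty":0,"tz":0.8,"ax":0,"ay":0,"az":0},{"tx":0,"ty":0,"tz":0.5,"ax":0,"ay":0,"az":0},{"tx":0,"ty":0,"tz":0,"ax":0,"ay":0,"az":0}]'

```text
clock: 17.98
eef_pos: [462.7, -230.3, 86.3]
tcp_rot: [-3.141, 0.002, -0.08]
contact_force: [-0.8, -0.2, 0.1]
opening: -0.001
grasp_force: 0.0
```

Request:
step_arm --moves '[{"tx":0,"ty":0,"tz":0.25,"ax":0,"ay":0,"az":0},{"tx":0,"ty":0,"tz":0.15,"ax":0,"ay":0,"az":0},{"tx":0,"ty":0,"tz":0.08,"ax":0,"ay":0,"az":0},{"tx":0,"ty":0,"tz":0,"ax":0,"ay":0,"az":0}]'

```text
clock: 18.48
eef_pos: [463.8, -230.6, 75.2]
tcp_rot: [-3.142, 0.0, -0.079]
contact_force: [-0.7, 0.7, -0.2]
opening: -0.001
grasp_force: 0.0
```

Request:
step_arm --moves '[{"tx":0,"ty":0,"tz":0.04,"ax":0,"ay":0,"az":0},{"tx":0,"ty":0,"tz":0.04,"ax":0,"ay":0,"az":0},{"tx":0,"ty":0,"tz":0.04,"ax":0,"ay":0,"az":0},{"tx":0,"ty":0,"tz":0,"ax":0,"ay":0,"az":0}]'

```text
clock: 18.98
eef_pos: [463.7, -230.6, 72.1]
tcp_rot: [-3.142, 0.0, -0.079]
contact_force: [0.4, -0.3, 1.2]
opening: 0.0
grasp_force: 0.0
```

Request:
step_arm --moves '[{"tx":0,"ty":0,"tz":0.04,"ax":0,"ay":0,"az":0},{"tx":0,"ty":0,"tz":0.04,"ax":0,"ay":0,"az":0},{"tx":0,"ty":0,"tz":0.04,"ax":0,"ay":0,"az":0}]'

```text
clock: 19.35
eef_pos: [464.1, -230.7, 69.6]
tcp_rot: [3.141, -0.001, -0.079]
contact_force: [-1.6, 0.6, 7.1]
opening: 0.004
grasp_force: 3.8
```

Request:
step_arm --moves '[{"tx":0,"ty":0,"tz":0.04,"ax":0,"ay":0,"az":0},{"tx":0,"ty":0,"tz":0.04,"ax":0,"ay":0,"az":0},{"tx":0,"ty":0,"tz":0.04,"ax":0,"ay":0,"az":0}]'

```text
clock: 19.73
eef_pos: [464.3, -230.8, 66.7]
tcp_rot: [3.141, -0.001, -0.079]
contact_force: [0.4, 2.0, 7.3]
opening: -0.004
grasp_force: 3.7
```

Request:
step_arm --moves '[{"tx":0,"ty":0,"tz":0.04,"ax":0,"ay":0,"az":0},{"tx":0,"ty":0,"tz":0.04,"ax":0,"ay":0,"az":0},{"tx":0,"ty":0,"tz":0.04,"ax":0,"ay":0,"az":0},{"tx":0,"ty":0,"tz":0.04,"ax":0,"ay":0,"az":0},{"tx":0,"ty":0,"tz":0.04,"ax":0,"ay":0,"az":0}]'

```text
clock: 20.35
eef_pos: [464.5, -230.8, 61.8]
tcp_rot: [3.141, -0.002, -0.079]
contact_force: [-0.5, 2.1, 7.5]
opening: -0.005
grasp_force: 3.8
```

Request:
step_arm --moves '[{"tx":0,"ty":0,"tz":0.04,"ax":0,"ay":0,"az":0},{"tx":0,"ty":0,"tz":0.04,"ax":0,"ay":0,"az":0}]'

```text
clock: 20.6
eef_pos: [464.7, -230.8, 59.9]
tcp_rot: [3.141, -0.002, -0.08]
contact_force: [0.4, 2.0, 7.3]
opening: -0.004
grasp_force: 3.9
```

Home is expected near 58, so I'll use half-millimetre steps from here.

Request:
step_arm --moves '[{"tx":0,"ty":0,"tz":0.02,"ax":0,"ay":0,"az":0},{"tx":0,"ty":0,"tz":0.02,"ax":0,"ay":0,"az":0}]'

```text
clock: 20.85
eef_pos: [464.8, -230.8, 58.9]
tcp_rot: [3.141, -0.002, -0.08]
contact_force: [0.3, 2.1, 8.4]
opening: -0.001
grasp_force: 3.9
```

Request:
step_arm --moves '[{"tx":0,"ty":0,"tz":0.02,"ax":0,"ay":0,"az":0}]'

```text
clock: 20.98
eef_pos: [464.8, -230.8, 58.4]
tcp_rot: [3.141, -0.002, -0.08]
contact_force: [0.5, 2.2, 8.3]
opening: -0.003
grasp_force: 4.1
```

Request:
step_arm --moves '[{"tx":0,"ty":0,"tz":0.02,"ax":0,"ay":0,"az":0}]'

```text
clock: 21.1
eef_pos: [464.8, -230.8, 58.0]
tcp_rot: [3.141, -0.002, -0.08]
contact_force: [-1.2, 3.6, 16.5]
opening: -0.0
grasp_force: 8.2
```

Request:
step_arm --moves '[{"tx":0,"ty":0,"tz":0.006,"ax":0,"ay":0,"az":0},{"tx":0,"ty":0,"tz":0,"ax":0,"ay":0,"az":0}]'

```text
clock: 21.35
eef_pos: [464.9, -230.8, 58.0]
tcp_rot: [3.141, -0.002, -0.08]
contact_force: [0.5, 2.5, 12.0]
opening: -0.0
grasp_force: 6.0
```

Request:
step_arm --moves '[{"tx":0,"ty":0,"tz":-0.1,"ax":0,"ay":0,"az":0},{"tx":0,"ty":0,"tz":-1,"ax":0,"ay":0,"az":0},{"tx":0,"ty":0,"tz":-1,"ax":0,"ay":0,"az":0},{"tx":-0.5,"ty":0,"tz":-1,"ax":0,"ay":0,"az":0},{"tx":0,"ty":0,"tz":0,"ax":0,"ay":0,"az":0}]'

```text
clock: 21.98
eef_pos: [451.6, -230.0, 135.9]
tcp_rot: [3.141, -0.002, -0.08]
contact_force: [0.5, -0.1, -0.0]
opening: -0.005
grasp_force: 0.0
```

```bash
sed -i 's/B\[:,2\]>5)/B[:,2]>4)/' bedplate.py; python3 bedplate.py; python3 -c "
from tips import *
cv2.imwrite('pics/fin.png',im[:,:,::-1])"
```

```text
[ 451.6 -230.   135.9] [ 3.141e+00 -2.000e-03 -8.000e-02] [ 0.5 -0.1 -0. ]
top-face slope x,y [-0.0001 -0.0009] z at 0,45,65,-57 [np.float64(8.3), np.float64(8.3), np.float64(8.3), np.float64(8.3)] 5003
far end x 74.86887030696792
0 -30.5 28.4
20 -31.3 28.5
40 -31.3 28.4
60 -30.5 28.4
blue z 0.2989396348585416
```

View pics/fin.png

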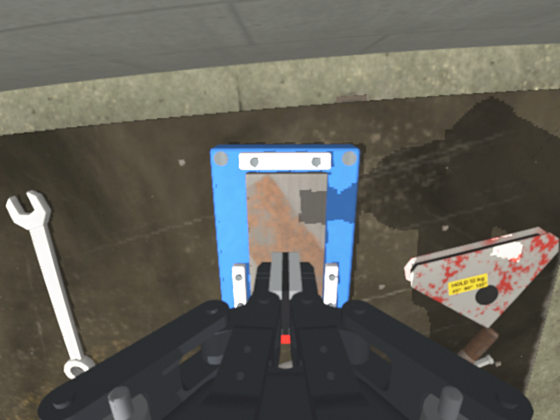

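The plate is at cols 247–326 with its end at row 172, just short of the end block at row 161. It lies level (slope under 0.1°) with its top 8 mm above the blue, and it sits between the rails with its near end under the red lip.

```bash
python3 -c "
from h import *
print(workorder.sign_off())"
```

```text
the job is handed in; nothing more can be done
None
```

The coupon is hooked under the red lip, pressed level and fully seated in the bed; the job was handed in at about 22 s of the 67 s limit, with the spanner, tape measure and magnet square never touched.

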